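# Jam a wedge under the free end of a clamped board

### The job

The plywood board clamped at its far end springs when it is worked on, because its near end hangs clear of the bench. Take the wooden wedge, lay it flat on the bench with its thin end squarely under the middle of the board's free edge, and push it in until it jams tight and stays tight when you let go; push firmly but not so hard that the board is forced up, and leave the other things on the bench where they are.

Things in the scene. Friction and masses are not known exactly. Their poses are not given: they have to be found in the camera images.
- wedge: loose pale wooden wedge, 180 long, 36 wide, 0.12 kg. Origin on its underside below the middle of its heel; x towards the thin end, z up. Heel: a plain block 40 long (x -20 to +20), 36 wide, 31 high, to be gripped across the width (y). From x +20 to x +160 the top slopes evenly from 26 down to 5 high (0.15 mm of height per mm); slope and underside are planed smooth.
- wedge_tip (a point): middle of the lower edge of the wedge's thin end, at wedge x +160
- stand: fixed dark wooden clamping block with the plywood board it carries. Origin on the bench vertically below the middle of the board's free edge (the edge nearest the robot); x runs from there under the board to the block, y along the edge, z up. Board 90 wide, 16 thick, overhanging x 0 to 190; block x 190 to 280, 15 high, 150 wide; cross batten and two wing nuts on top reach 68 high.
- stand_entry (a point): point on the bench below the middle of the free edge, where the wedge goes in (at the stand's origin). Above it is the gap under the board: 9 to 21 high, different each time and not measured. The edge gives, about 30 N per mm of lift; the wedge is tight when it loads the edge with 4 to 20 N, and over 24 N overstrains the board.
- stand_middle (a point): point on the bench below the board, on its middle line, 50 in from the free edge (stand x 50); the wedge is to point at it. Sliding the wedge in takes roughly 0.7 to 1.2 times its load on the edge, up to 2 times if the hand also bears down on it, so it is tight and safe when the push along the bench has risen to 10 to 14 N; friction then keeps it from sliding out.
- offcut_1: loose rectangular dark wood offcut 60x120x20 (no taper), origin under its centre; not to be moved
- tape_measure: loose tape measure 68x84x37, origin under the centre; not to be moved
- solder_spool: loose upright spool, 52 across, 44 high, origin under its centre; not to be moved

How it is judged:
On the way, in this order (a step that is already met when the one before it is completed fails the run):
1. the wedge lies flat on the bench with its thin end under the free edge of the board (x of wedge_tip in the frame of stand above 0.005 m and y of wedge_tip in the frame of stand between -0.04 and 0.04 m and height (world z) of wedge below 0.006 m and angle between wedge's own z axis and vertical below 0.1 rad), for 0.1 s.
2. the wedge is jammed: it presses on the board with more than 4 N (contact force between wedge and stand above 4 N), for 0.2 s.
At the end, for the whole second after the job is handed in: The wedge lies flat on the bench (within 0.06 rad and 4 mm), at rest and let go, its thin end 20 to 150 mm under the board, within 30 mm of the middle line and 0.2 rad of square, and presses on the board with 4 to 20 N (contact force between wedge and stand between 4 and 20 N and x of wedge_tip in the frame of stand between 0.02 and 0.15 m and y of wedge_tip in the frame of stand between -0.03 and 0.03 m and angle between the x axis of wedge and the x axis of stand, either way round below 0.2 rad and angle between wedge's own z axis and vertical below 0.06 rad and height (world z) of wedge below 0.004 m and linear speed of wedge below 0.01 m/s); the robot touches nothing.
It fails at once if the board is overstrained: the wedge presses on it with more than 24 N (contact force between wedge and stand above 24 N).
It fails at once if another thing on the bench is moved by more than 30 mm (distance of any of offcut_1, tape_measure, solder_spool from where it was at the start of the episode above 0.03 m).
It also fails if it takes over 48 s, if anything falls off the work surface, if the arm or the gripper's body presses on something with over 40 N, if the wrist force passes 120 N, or if a joint passes its speed limit or range.

### The arm

A 6-joint arm with a two-finger parallel gripper is mounted at the origin on the work surface; the furniture and walls round the work are solid. World frame = base frame: x ahead of the robot, y to its left, z up, the work surface at z = 0. Lengths are in m, angles in rad, forces in N, time in s.
With the tool pointing down it reaches from about 0.3 to 0.875 m from the base axis. Payload 6.4 kg.
Tool frame: the origin (TCP) lies where the fingers leave the gripper's body, on its centre line; the fingertips stand 73 mm ahead of it and the grasp point (between the pads) lies 54 mm ahead of it; z points along the fingers, y is the line along which they close (so a half turn about z gives the same grasp; the last joint's range is limited). The gripper opens to 85 mm and grips with 20 to 120 N. Pads are 22 mm wide; open, the fingers measure 114 mm over their backs; the gripper's body (76 mm by 85 mm) begins 54 mm behind the grasp point. The pads swing forward as they close: fully open they stand 13 mm farther back than shut.
Start: joints at [-1.309, 0.181, 1.607, -0, 1.354, -0.206], TCP at [0.259, -0.513, 0.304] pointing down, gripper open.
Joint ranges: [-2.99, 2.99], [-0.89, 2.07], [0.3, 2.58], [-1.14, 4.28], [0, 2.63], [-3.12, 3.12]. Speed limits (rad/s): [2.57, 2.57, 3.01, 3.14, 3.14, 3.14].

### API

Orientations are given as a unit quaternion [w, x, y, z].
In Python, from bench import ctrl gives the robot as it stands.
- The arm moves only by the tool carry_out, never from a script. Its argument "steps" is one flat list of numbers, 7 for each row, row after row: the shift along the tool's x, y, z in m, then the turn, a rotation vector about the tool's x, y, z in rad, then the opening, from 0 (shut) to 1 (fully open). In form: [dx, dy, dz, wx, wy, wz, claw, dx, dy, dz, wx, wy, wz, claw, ...]. A call has 1 to 20 rows; each row is the pose to reach, as a shift and turn from the pose commanded when the call began, along the tool's axes at that moment; what a row does not reach only later rows make up. A row lasts 1/10 s, in which the tool goes at most 50 mm and 8.59 degrees, less where a joint would pass 70% of its speed; a pose out of reach is approached as far as the arm can. A call with a gripper value outside its range is refused whole. The fingers move at their own pace and stop on an object; the grip force is fixed at half the most. Time passes only in rows, so rows that repeat a pose let the fingers close. It gives the time, the measured TCP pose, the force, the opening and the grip force at its end, in the units of the state.
- ctrl.get_obs(): the state, without advancing time (a new reading comes with each control period).
- ctrl.camera(name): name is "side" or "top" or "wrist"; returns the picture (480x640x3 uint8, red, green, blue); there is no depth.
- ctrl.camera_params(name): a dict with "vertical_fov" (degrees; the focal length in pixels is half the picture's height over the tangent of half this angle, whatever the lens; pixels are square), "cx", "cy" (the principal point, pixels), "cam_to_world" (4x4, takes a point from camera to world coordinates); the wrist camera has in their place "hand_eye" (4x4, takes a point from camera to tool coordinates, whose origin is the TCP and whose axes are the flange's). Camera axes: x right, y down, z forward; pixel columns grow to the right and rows downward; lengths in m; the calibration is good to about 2 mm. A picture is of the moment at which its call begins: read the wrist's pose just before it. camera_params takes no time and is no camera call.
- ctrl.hand_in(): hands the job in; it is judged then, once.
The state is a dict: "time_s": time; "q": joint angles; "dq": joint speeds; "joint_efforts": joint torques, N m; "eef_pos": TCP position; "eef_rot": TCP orientation; "wrist_force": force on the tool from outside, world axes, zero at the start; "torque": the same for the moment, N m; "opening": opening from 0.0 (shut) to 1.0 (fully open); "grasp_force": force on a finger pad.
Only numpy, scipy, OpenCV 4.12 (cv2) and the standard library are available. Lean on these libraries where they do the work, as an engineer would, in place of code of your own. Each camera call takes 0.05 s, during which the arm holds its last target. There are 200 camera calls.

## Working session

There is one attempt and no reset: what is moved stays moved. The work goes in short steps, Python scripts to look and compute and a tool call to move; the robot and the scene stay as the last step left them, time stands still between calls to the robot, and variables do not carry over. Pictures are saved under pics/ and viewed, at most 10 in all, crops included, and the job is handed in when it is done.

Besides the shell and the picture viewer there is one more tool, called after "Emit:" as a command line: name --argument value ..., lists and objects as JSON in quotes. carry_out: Moves the arm, as the interface text tells. Its arguments: {"type":"object","properties":{"steps":{"type":"array"}},"required":["steps"]}

```bash
mkdir -p pics; python3 - <<'E'
from bench import ctrl
import cv2
for n in ("top","side"):
    cv2.imwrite(f"pics/{n}0.png",ctrl.camera(n)[:,:,::-1]); p=ctrl.camera_params(n); print(n,p)
o=ctrl.get_obs(); print(o['eef_pos'],o['eef_rot'],o['wrist_force'],o['time_s'])
print(ctrl.camera_params("wrist"))
E
```

```text
top {'vertical_fov': 42.55420165884037, 'cx': 316.8324709126196, 'cy': 251.96531278715867, 'cam_to_world': array([[-0.05415008, -0.96860892,  0.24262013,  0.32627543],
       [-0.99852461,  0.0535115 , -0.00922625,  0.06701971],
       [-0.00404634, -0.24276177, -0.9700775 ,  1.15919171],
       [ 0.        ,  0.        ,  0.        ,  1.        ]])}
side {'vertical_fov': 48.756857020518844, 'cx': 316.0449481132607, 'cy': 244.20677303178863, 'cam_to_world': array([[ 0.65050389,  0.57494878, -0.49626464,  1.13405963],
       [ 0.75933828, -0.47872451,  0.44071332, -0.43466731],
       [ 0.01581354, -0.66351846, -0.74799277,  0.8705406 ],
       [ 0.        ,  0.        ,  0.        ,  1.        ]])}
[ 0.25920443 -0.51283041  0.30306241] [-7.90402631e-04  9.72770692e-01  2.31768324e-01 -1.58144679e-05] [ 0.35619819  0.261612   -0.21608726] 0.1
{'vertical_fov': 65.58295603708818, 'cx': 313.42565261809966, 'cy': 244.8232643902074, 'hand_eye': array([[ 1.51467617e-04, -9.62367203e-01, -2.71752358e-01,
         6.90572770e-02],
       [ 9.99999957e-01,  7.76857225e-05,  2.82262202e-04,
         9.76861262e-05],
       [-2.50528608e-04, -2.71752389e-01,  9.62367173e-01,
        -6.96801610e-02],
       [ 0.00000000e+00,  0.00000000e+00,  0.00000000e+00,
         1.00000000e+00]])}
```

View pics/top0.png

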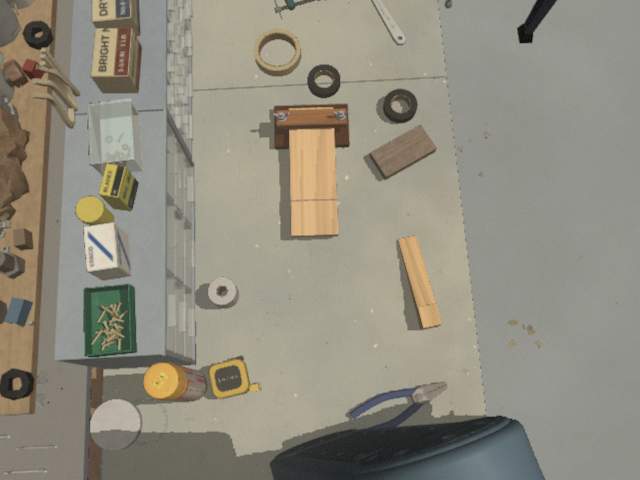

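View pics/side0.png

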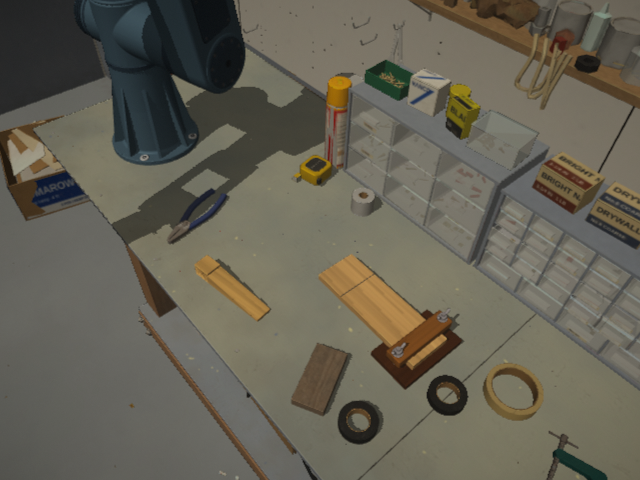

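The top view shows the wedge (heel about (430,327), tip about (407,238)) and the board's free edge from about (292,236) to (338,235). I'll enlarge both for exact corners.

```bash
python3 - <<'E'
import cv2,numpy as np
t=cv2.imread("pics/top0.png")
a=cv2.resize(t[225:335,280:450],None,fx=4.5,fy=4.5,interpolation=cv2.INTER_CUBIC)
cv2.imwrite("pics/c1.png",a)
s=cv2.imread("pics/side0.png")
a=cv2.resize(s[245:395,185:465],None,fx=2.8,fy=2.8,interpolation=cv2.INTER_CUBIC)
cv2.imwrite("pics/c2.png",a)
E
cat > h.py <<'E'
import numpy as np
from bench import ctrl
def ray(n,u,v):
    p=ctrl.camera_params(n);f=240/np.tan(np.radians(p['vertical_fov']/2));T=p['cam_to_world']
    return T[:3,3],T[:3,:3]@np.array([(u-p['cx'])/f,(v-p['cy'])/f,1])
def pt(n,u,v,z):
    o,d=ray(n,u,v);return o+d*(z-o[2])/d[2]
E
```

```text
(no output)
```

View pics/c1.png

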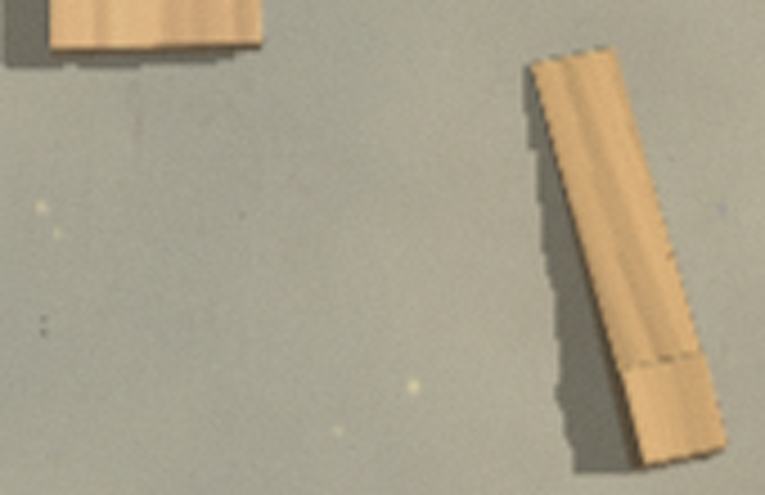

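View pics/c2.png

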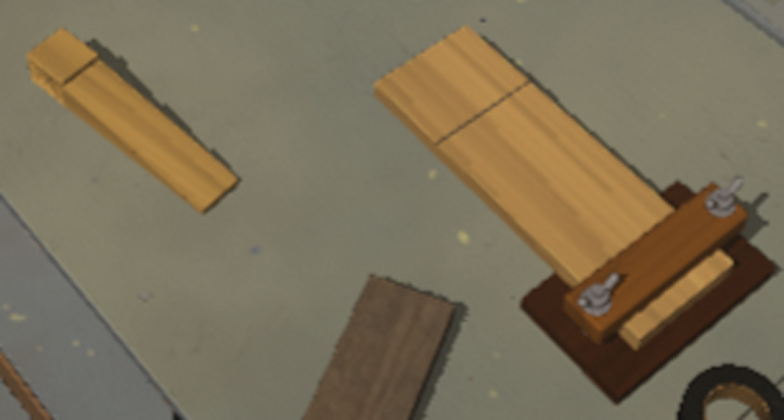

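```bash
python3 - <<'E'
from h import *
c1=lambda u,v:((u+.5)/4.5+280-.5,(v+.5)/4.5+225-.5)
c2=lambda u,v:((u+.5)/2.8+185-.5,(v+.5)/2.8+245-.5)
r=np.round
tip=[pt("top",*c1(*p),.005) for p in((530,66),(616,47))]
heel=[pt("top",*c1(*p),.031) for p in((643,466),(728,447))]
t=sum(tip)/2;h=sum(heel)/2;d=(t-h)[:2];L=np.hypot(*d);u=d/L
print("wedge tip",r(t,4),"rear",r(h,4),"L",L,"yaw",np.arctan2(u[1],u[0]),"orig",r(h[:2]+.02*u,4), r(t[:2]-.16*u,4))
print("widths",np.linalg.norm(tip[0]-tip[1]),np.linalg.norm(heel[0]-heel[1]))
tip=[pt("side",*c2(*p),.005) for p in((206,212),(239,181))]
heel=[pt("side",*c2(*p),.031) for p in((28,60),(65,28))]
print("side: tip",sum(tip)/2,"rear",sum(heel)/2)
E1=[]
for a,b in (((51,47),(374+89,27)),((262,44),(374,85))):
    o1,d1=ray("top",*c1(*a));o2,d2=ray("side",*c2(*b))
    s=np.linalg.lstsq(np.c_[d1,-d2],o2-o1,rcond=None)[0]
    A,B=o1+s[0]*d1,o2+s[1]*d2;print("tri",r((A+B)/2,4),"miss",np.linalg.norm(A-B))
for z in(.025,.031,.037):
    a,b=pt("top",*c1(51,47),z),pt("top",*c1(262,44),z)
    e=(a-b)[:2]; print(z,"edge mid",r((a+b)/2,4),"w",np.hypot(*e),"yaw",np.arctan2(-e[0],e[1]))
    p=[pt("top",*q,z) for q in((290.2,130),(291.2,236),(335.5,130),(338,235))]
    for k in(0,2):
        f=(p[k]-p[k+1])[:2];print("  side yaw",np.arctan2(f[1],f[0]))
# batten far: yaw from block front edge on bench
E
```

```text
wedge tip [ 0.6349 -0.1202  0.005 ] rear [ 0.4572 -0.1466  0.031 ] L 0.17959087620966394 yaw 0.14715625599572185 orig [ 0.477  -0.1436] [ 0.4766 -0.1437]
widths 0.038319425229957745 0.03574495866797176
side: tip [ 0.63486859 -0.12217396  0.005     ] rear [ 0.45989397 -0.14995333  0.031     ]
tri [0.6433 0.1012 0.0276] miss 0.006232155436885681
tri [0.641  0.0131 0.0264] miss 0.003009078440821588
0.025 edge mid [0.6441 0.0591 0.025 ] w 0.08959099733556461 yaw -0.040551973249623646
  side yaw -0.03498703180571317
  side yaw -0.039580182679899614
0.031 edge mid [0.6424 0.0591 0.031 ] w 0.08911705101693536 yaw -0.04055197324962329
  side yaw -0.0349870318057131
  side yaw -0.039580182679899586
0.037 edge mid [0.6407 0.0591 0.037 ] w 0.08864310469830614 yaw -0.04055197324962292
  side yaw -0.034987031805713144
  side yaw -0.03958018267989963
```

```bash
cat >> h.py <<'E'
from scipy.spatial.transform import Rotation as R
def go(x,y,z,yaw):
    "tool-frame shift and turn to bring TCP to x,y,z pointing straight down, tool x at yaw"
    o=ctrl.get_obs();w,a,b,c=o['eef_rot'];r=R.from_quat([a,b,c,w])
    g=R.from_matrix(np.array([[np.cos(yaw),np.sin(yaw),0],[np.sin(yaw),-np.cos(yaw),0],[0,0,-1]]))
    print(np.round(r.inv().apply(np.array([x,y,z])-o['eef_pos']),4),np.round((r.inv()*g).as_rotvec(),4),"F",np.round(o['wrist_force'],2),"t",o['time_s'],"q",np.round(o['q'],2),"op",round(float(o['opening']),3))
E
python3 -c "
from h import *
go(.477,-.144,.18,.148)"
```

```text
[ 0.3607 -0.2308  0.1235] [-1.600e-03 -1.000e-04  3.198e-01] F [ 0.36  0.26 -0.22] t 0.1 q [-1.31  0.18  1.61  0.    1.35 -0.21] op 1.0
```

Emit:
carry_out --steps '[0.361,-0.231,0.123,-0.0016,0,0.32,1,0.361,-0.231,0.123,-0.0016,0,0.32,1,0.361,-0.231,0.123,-0.0016,0,0.32,1,0.361,-0.231,0.123,-0.0016,0,0.32,1,0.361,-0.231,0.123,-0.0016,0,0.32,1,0.361,-0.231,0.123,-0.0016,0,0.32,1,0.361,-0.231,0.123,-0.0016,0,0.32,1,0.361,-0.231,0.123,-0.0016,0,0.32,1,0.361,-0.231,0.123,-0.0016,0,0.32,1,0.361,-0.231,0.123,-0.0016,0,0.32,1,0.361,-0.231,0.123,-0.0016,0,0.32,1,0.361,-0.231,0.123,-0.0016,0,0.32,1,0.361,-0.231,0.123,-0.0016,0,0.32,1]'

```text
time_s: 1.4
eef_pos: [0.4772, -0.1456, 0.1813]
eef_rot: [0.001, 0.997, 0.073, 0.0]
wrist_force: [0.3, -0.5, -0.8]
opening: 0.999
grasp_force: 0.0
```

```bash
python3 -c "
from h import *
import cv2
go(.477,-.144,.077,.148)
cv2.imwrite('pics/w1.png',ctrl.camera('wrist')[:,:,::-1])"
```

```text
[-0.     -0.0018  0.1043] [ 0.0022 -0.0008 -0.0021] F [ 0.27 -0.48 -0.82] t 1.4 q [-0.53  0.16  1.9  -0.    1.08  0.89] op 0.999
```

View pics/w1.png

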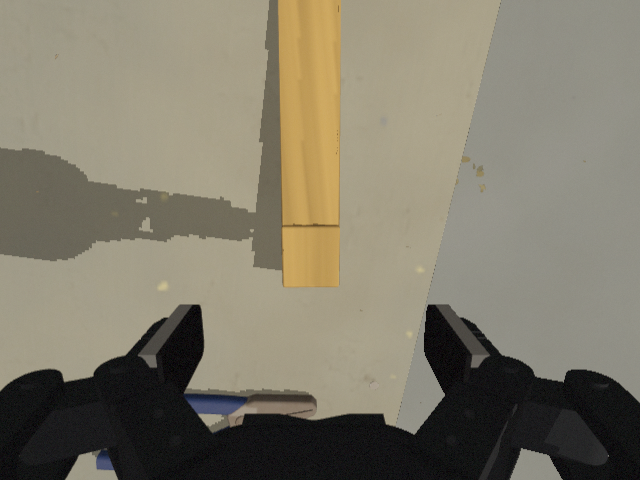

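The wrist view shows the wedge centred (columns 283–340, cx 313) and aligned, with the heel ahead as expected. I'll descend and grip.

Emit:
carry_out --steps '[0,-0.001,0.04,0.002,0,-0.002,1,0,-0.001,0.08,0.002,0,-0.002,1,0,-0.001,0.095,0.002,0,-0.002,1,0,-0.001,0.104,0.002,0,-0.002,1,0,-0.001,0.104,0.002,0,-0.002,1,0,-0.001,0.104,0.002,0,-0.002,0,0,-0.001,0.104,0.002,0,-0.002,0,0,-0.001,0.104,0.002,0,-0.002,0,0,-0.001,0.104,0.002,0,-0.002,0,0,-0.001,0.104,0.002,0,-0.002,0,0,-0.001,0.104,0.002,0,-0.002,0,0,-0.001,0.104,0.002,0,-0.002,0,0,-0.001,0.104,0.002,0,-0.002,0]'

```text
time_s: 2.75
eef_pos: [0.4781, -0.1439, 0.0781]
eef_rot: [0.0, 0.997, 0.075, 0.001]
wrist_force: [-0.3, -0.6, 7.4]
opening: 0.409
grasp_force: 60.9
```

```bash
python3 -c "
from h import *
# approach: tip at stand x=-0.05 => origin at stand x -0.21
c,s=np.cos(-.038),np.sin(-.038)
go(.643-.21*c,.059-.21*s,.13,-.038)"
```

```text
[-0.0128 -0.2151 -0.0522] [ 0.0008 -0.002   0.188 ] F [-0.25 -0.6   7.38] t 2.75 q [-0.53  0.35  1.93  0.    0.86  0.89] op 0.409
```

Emit:
carry_out --steps '[0,0,-0.025,0,0,0,0,0,0,-0.052,0,0,0,0,0,-0.04,-0.052,0,0,0.04,0,-0.003,-0.08,-0.052,0,-0.001,0.08,0,-0.006,-0.12,-0.052,0,-0.001,0.12,0,-0.009,-0.16,-0.052,0,-0.002,0.15,0,-0.012,-0.2,-0.052,0.001,-0.002,0.18,0,-0.013,-0.215,-0.052,0.001,-0.002,0.188,0,-0.013,-0.215,-0.052,0.001,-0.002,0.188,0,-0.013,-0.215,-0.052,0.001,-0.002,0.188,0,-0.013,-0.215,-0.052,0.001,-0.002,0.188,0]'

```text
time_s: 3.85
eef_pos: [0.4327, 0.0665, 0.1291]
eef_rot: [-0.001, 1.0, -0.019, -0.001]
wrist_force: [0.4, 0.4, -1.4]
opening: 0.409
grasp_force: 60.4
```

```bash
python3 -c "
from h import *
import cv2
c,s=np.cos(-.038),np.sin(-.038)
go(.643-.21*c,.059-.21*s,.080,-.038)
cv2.imwrite('pics/w2.png',ctrl.camera('wrist')[:,:,::-1])"
```

```text
[ 0.0005 -0.0005  0.0491] [-0.001   0.0014 -0.0008] F [ 0.45  0.4  -1.41] t 3.85 q [-0.12  0.13  2.07  0.    0.94  1.49] op 0.409
```

View pics/w2.png

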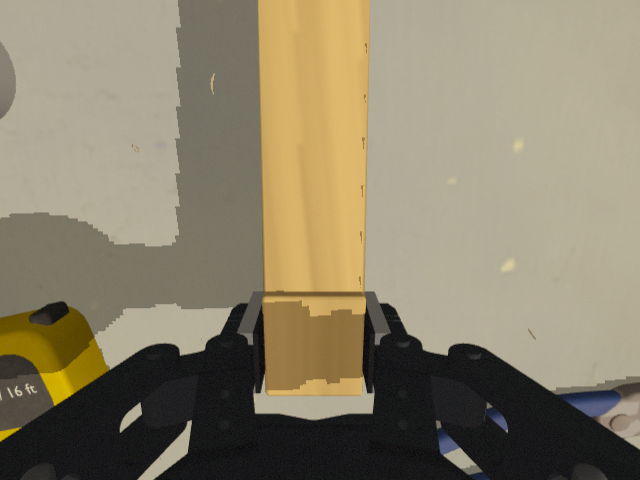

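The wedge is gripped squarely at the heel and is straight in the pads (columns 262–365). The tape measure stays clear to the left. I'll lower it.

Emit:
carry_out --steps '[0,0,0.02,-0.001,0.001,-0.001,0,0,0,0.035,-0.001,0.001,-0.001,0,0,0,0.044,-0.001,0.001,-0.001,0,0,0,0.049,-0.001,0.001,-0.001,0,0,0,0.05,-0.001,0.001,-0.001,0,0,0,0.05,-0.001,0.001,-0.001,0,0,0,0.05,-0.001,0.001,-0.001,0]'

```text
time_s: 4.6
eef_pos: [0.4327, 0.0672, 0.0795]
eef_rot: [-0.0, 1.0, -0.019, 0.0]
wrist_force: [0.4, 0.6, -1.8]
opening: 0.414
grasp_force: 60.5
```

Emit:
carry_out --steps '[0.02,0,0,0,0,0,0,0.04,0,0,0,0,0,0,0.055,0,0,0,0,0,0,0.065,0,0,0,0,0,0,0.065,0,0.0005,0,0,0,0,0.065,0,0.001,0,0,0,0,0.065,0,0.001,0,0,0,0,0.065,0,0.001,0,0,0,0]'

```text
time_s: 5.4
eef_pos: [0.4968, 0.0649, 0.0781]
eef_rot: [-0.0, 1.0, -0.019, -0.0]
wrist_force: [-0.3, 0.0, 1.1]
opening: 0.407
grasp_force: 60.6
```

```bash
python3 -c "
from h import *
import cv2
c,s=np.cos(-.038),np.sin(-.038)
go(.643-.14*c,.059-.14*s,.0785,-.038)
a=ctrl.camera('side')[200:380,150:450,::-1]
b=ctrl.camera('top')[150:330,240:400,::-1]
a=cv2.resize(a,None,fx=2.6,fy=2.6,interpolation=cv2.INTER_CUBIC)
cv2.imwrite('pics/s3.png',a); cv2.imwrite('pics/t3.png',cv2.resize(b,None,fx=3.2,fy=3.2,interpolation=cv2.INTER_CUBIC))"
```

```text
[ 0.0063  0.0004 -0.0004] [-0.0003  0.0007  0.0009] F [-0.29  0.04  1.08] t 5.4 q [-0.11  0.36  1.92  0.    0.86  1.5 ] op 0.407
```

View pics/s3.png

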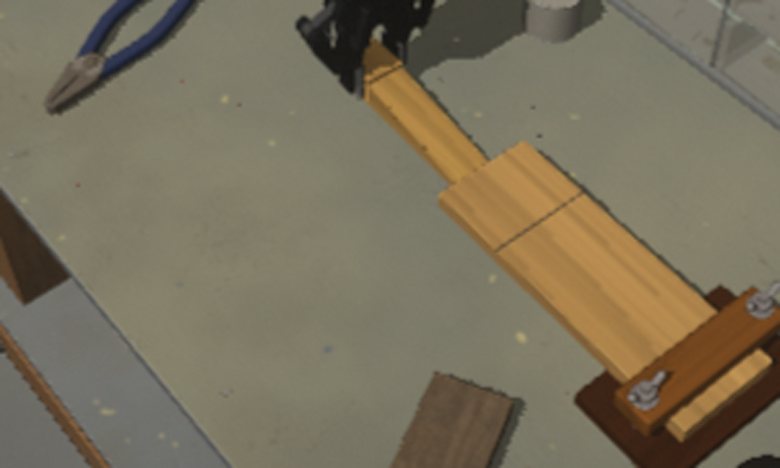

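View pics/t3.png

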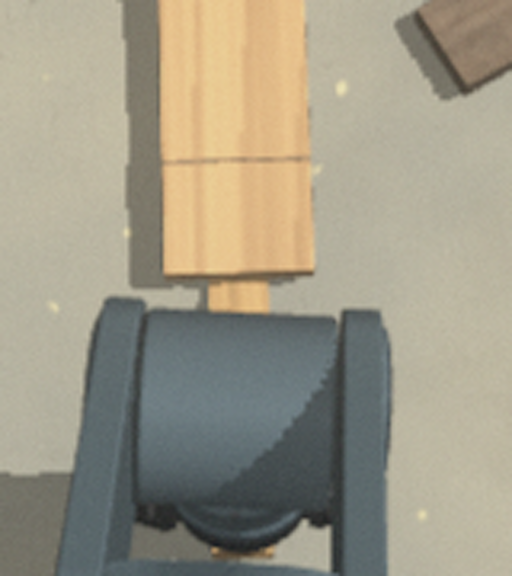

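Both pictures show the wedge entering under the middle of the free edge (wedge columns 208–269 and board 163–314 in the top crop, both centred on 238.5). I'll push in by small steps.

Emit:
carry_out --steps '[0.003,0,0,0,0,0,0,0.006,0,0,0,0,0,0,0.009,0,0,0,0,0,0,0.009,0,0,0,0,0,0,0.009,0,0,0,0,0,0]'

```text
time_s: 6.0
eef_pos: [0.5067, 0.0645, 0.0781]
eef_rot: [-0.0, 1.0, -0.019, 0.0]
wrist_force: [1.0, 0.1, 2.0]
opening: 0.409
grasp_force: 61.0
```

Emit:
carry_out --steps '[0.001,0,0,0,0,0,0,0.002,0,0,0,0,0,0,0.003,0,0,0,0,0,0,0.003,0,0,0,0,0,0]'

```text
time_s: 6.4
eef_pos: [0.509, 0.0644, 0.0781]
eef_rot: [-0.0, 1.0, -0.019, -0.001]
wrist_force: [-2.6, 0.4, 5.9]
opening: 0.414
grasp_force: 61.4
```

Emit:
carry_out --steps '[0.001,0,0,0,0,0,0,0.001,0,0,0,0,0,0,0.001,0,0,0,0,0,0]'

```text
time_s: 6.7
eef_pos: [0.5099, 0.0644, 0.0781]
eef_rot: [-0.0, 1.0, -0.019, -0.001]
wrist_force: [-2.7, -0.6, 5.2]
opening: 0.411
grasp_force: 61.4
```

Emit:
carry_out --steps '[0.0005,0,-0.0003,0,0,0,0,0.001,0,-0.0005,0,0,0,0,0.0015,0,-0.0005,0,0,0,0,0.0015,0,-0.0005,0,0,0,0]'

```text
time_s: 7.1
eef_pos: [0.5116, 0.0643, 0.0782]
eef_rot: [-0.0, 1.0, -0.019, -0.001]
wrist_force: [-0.3, 0.5, 0.2]
opening: 0.412
grasp_force: 60.6
```

Emit:
carry_out --steps '[0.0005,0,0,0,0,0,0,0.001,0,0,0,0,0,0,0.001,0,0,0,0,0,0]'

```text
time_s: 7.4
eef_pos: [0.5127, 0.0643, 0.0783]
eef_rot: [-0.0, 1.0, -0.019, -0.0]
wrist_force: [-0.8, 0.1, 0.2]
opening: 0.412
grasp_force: 60.5
```

Emit:
carry_out --steps '[0.001,0,0,0,0,0,0,0.002,0,0,0,0,0,0,0.0025,0,0,0,0,0,0,0.0025,0,0,0,0,0,0]'

```text
time_s: 7.8
eef_pos: [0.5153, 0.0642, 0.0784]
eef_rot: [-0.0, 1.0, -0.019, -0.0]
wrist_force: [0.9, 0.2, 0.2]
opening: 0.409
grasp_force: 60.5
```

Emit:
carry_out --steps '[0.001,0,0,0,0,0,0,0.002,0,0,0,0,0,0,0.002,0,0,0,0,0,0]'

```text
time_s: 8.1
eef_pos: [0.5173, 0.0641, 0.0784]
eef_rot: [-0.0, 1.0, -0.019, -0.0]
wrist_force: [-0.4, 0.7, -1.3]
opening: 0.408
grasp_force: 60.5
```

Emit:
carry_out --steps '[0.001,0,0,0,0,0,0,0.002,0,0,0,0,0,0,0.0025,0,0,0,0,0,0,0.0025,0,0,0,0,0,0]'

```text
time_s: 8.5
eef_pos: [0.5198, 0.064, 0.0784]
eef_rot: [-0.0, 1.0, -0.019, -0.0]
wrist_force: [-0.4, 1.4, -0.6]
opening: 0.41
grasp_force: 60.5
```

Emit:
carry_out --steps '[0.001,0,0,0,0,0,0,0.002,0,0,0,0,0,0,0.0025,0,0,0,0,0,0,0.0025,0,0,0,0,0,0]'

```text
time_s: 8.9
eef_pos: [0.5223, 0.0639, 0.0784]
eef_rot: [-0.0, 1.0, -0.019, -0.0]
wrist_force: [0.1, 0.8, -0.5]
opening: 0.409
grasp_force: 60.5
```

Emit:
carry_out --steps '[0.001,0,0,0,0,0,0,0.002,0,0,0,0,0,0,0.0025,0,0,0,0,0,0,0.0025,0,0,0,0,0,0]'

```text
time_s: 9.3
eef_pos: [0.5248, 0.0638, 0.0784]
eef_rot: [-0.0, 1.0, -0.019, -0.0]
wrist_force: [0.8, 0.1, -0.7]
opening: 0.412
grasp_force: 60.5
```

Emit:
carry_out --steps '[0.001,0,0,0,0,0,0,0.002,0,0,0,0,0,0,0.003,0,0,0,0,0,0,0.003,0,0,0,0,0,0]'

```text
time_s: 9.7
eef_pos: [0.5278, 0.0637, 0.0784]
eef_rot: [-0.0, 1.0, -0.019, -0.0]
wrist_force: [0.7, -0.3, -0.4]
opening: 0.416
grasp_force: 60.5
```

Emit:
carry_out --steps '[0.001,0,0,0,0,0,0,0.002,0,0,0,0,0,0,0.003,0,0,0,0,0,0,0.003,0,0,0,0,0,0]'

```text
time_s: 10.1
eef_pos: [0.5309, 0.0636, 0.0784]
eef_rot: [-0.0, 1.0, -0.019, -0.0]
wrist_force: [-0.2, 0.1, -0.9]
opening: 0.408
grasp_force: 60.5
```

Emit:
carry_out --steps '[0.001,0,0,0,0,0,0,0.002,0,0,0,0,0,0,0.003,0,0,0,0,0,0,0.003,0,0,0,0,0,0]'

```text
time_s: 10.5
eef_pos: [0.5339, 0.0634, 0.0784]
eef_rot: [-0.0, 1.0, -0.019, -0.0]
wrist_force: [0.9, -0.2, -0.2]
opening: 0.407
grasp_force: 60.5
```

Emit:
carry_out --steps '[0.001,0,0,0,0,0,0,0.002,0,0,0,0,0,0,0.003,0,0,0,0,0,0,0.003,0,0,0,0,0,0]'

```text
time_s: 10.9
eef_pos: [0.5369, 0.0633, 0.0784]
eef_rot: [-0.0, 1.0, -0.019, -0.0]
wrist_force: [-0.3, 1.0, -0.8]
opening: 0.412
grasp_force: 60.5
```

Emit:
carry_out --steps '[0.001,0,0,0,0,0,0,0.002,0,0,0,0,0,0,0.003,0,0,0,0,0,0,0.003,0,0,0,0,0,0]'

```text
time_s: 11.3
eef_pos: [0.5398, 0.0632, 0.0784]
eef_rot: [-0.0, 1.0, -0.019, -0.0]
wrist_force: [0.4, -0.2, -1.0]
opening: 0.41
grasp_force: 60.5
```

Emit:
carry_out --steps '[0.001,0,0,0,0,0,0,0.002,0,0,0,0,0,0,0.003,0,0,0,0,0,0,0.003,0,0,0,0,0,0]'

```text
time_s: 11.7
eef_pos: [0.5423, 0.0632, 0.0782]
eef_rot: [-0.0, 1.0, -0.019, -0.001]
wrist_force: [-1.3, -0.1, 0.1]
opening: 0.41
grasp_force: 60.6
```

Emit:
carry_out --steps '[0.0005,0,0,0,0,0,0,0.001,0,0,0,0,0,0,0.001,0,0,0,0,0,0,0.001,0,0,0,0,0,0]'

```text
time_s: 12.1
eef_pos: [0.5431, 0.0632, 0.0781]
eef_rot: [-0.0, 1.0, -0.019, -0.001]
wrist_force: [-3.9, 0.4, -0.5]
opening: 0.406
grasp_force: 60.6
```

Emit:
carry_out --steps '[0.0005,0,0,0,0,0,0,0.001,0,0,0,0,0,0,0.001,0,0,0,0,0,0,0.001,0,0,0,0,0,0]'

```text
time_s: 12.5
eef_pos: [0.544, 0.0632, 0.0781]
eef_rot: [-0.0, 1.0, -0.019, -0.001]
wrist_force: [-6.7, -0.4, 0.8]
opening: 0.412
grasp_force: 60.8
```

Emit:
carry_out --steps '[0.0005,0,0,0,0,0,0,0.001,0,0,0,0,0,0,0.001,0,0,0,0,0,0,0.001,0,0,0,0,0,0]'

```text
time_s: 12.9
eef_pos: [0.5445, 0.0631, 0.0781]
eef_rot: [-0.0, 1.0, -0.019, -0.002]
wrist_force: [-8.1, 0.1, 3.1]
opening: 0.408
grasp_force: 61.0
```

Emit:
carry_out --steps '[0.0005,0,0,0,0,0,0,0.001,0,0,0,0,0,0,0.001,0,0,0,0,0,0,0.001,0,0,0,0,0,0]'

```text
time_s: 13.3
eef_pos: [0.5451, 0.0632, 0.0781]
eef_rot: [-0.0, 1.0, -0.018, -0.002]
wrist_force: [-10.4, -0.2, 4.2]
opening: 0.41
grasp_force: 61.3
```

Emit:
carry_out --steps '[0,0,0,0,0,0,0.6,0,0,0,0,0,0,0.8,0,0,0,0,0,0,0.8,0,0,0,0,0,0,0.8,0,0,0,0,0,0,0.8,0,0,0,0,0,0,0.8]'

```text
time_s: 13.9
eef_pos: [0.5468, 0.063, 0.0784]
eef_rot: [-0.0, 1.0, -0.019, -0.0]
wrist_force: [0.6, 0.1, -0.9]
opening: 0.8
grasp_force: 0.0
```

Emit:
carry_out --steps '[0,0,-0.01,0,0,0,0.8,0,0,-0.03,0,0,0,0.8,0,0,-0.07,0,0,0,0.8,-0.04,0,-0.11,0,0,0,0.8,-0.09,0,-0.13,0,0,0,0.8,-0.13,0,-0.15,0,0,0,0.8,-0.13,0,-0.15,0,0,0,0.8,-0.13,0,-0.15,0,0,0,0.8]'

```text
time_s: 14.7
eef_pos: [0.4168, 0.0679, 0.2303]
eef_rot: [0.0, 1.0, -0.019, 0.002]
wrist_force: [1.5, 0.6, -0.8]
opening: 0.798
grasp_force: 0.0
```

```bash
python3 -c "
from h import *
import cv2
a=ctrl.camera('side')[200:380,190:450,::-1]
b=ctrl.camera('wrist')[:,:,::-1]
a=cv2.resize(a,(400,277));b=cv2.resize(b,(400,300))
cv2.imwrite('pics/s4.png',np.vstack([a,b]))"
```

```text
(no output)
```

View pics/s4.png

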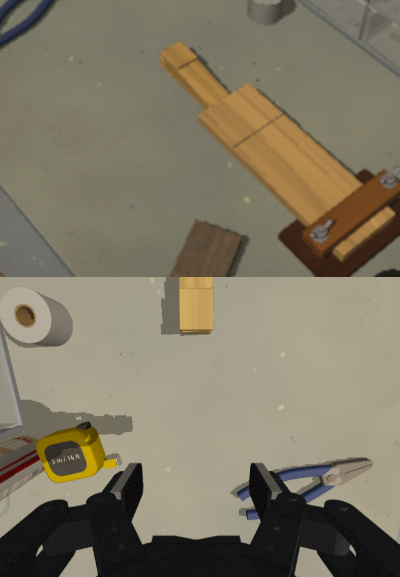

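The wedge is jammed squarely under the middle of the edge. It is let go, and the other things look undisturbed. The push ended at about 10.5 N, inside the 10–14 N window, so I'm handing in.

```bash
python3 -c "
from bench import ctrl
print(ctrl.hand_in())"
```

```text
the job is handed in; nothing more can be done
None
```

I jammed the wedge under the middle of the board's free edge with a final push of about 10.5 N, let it go and handed the job in; hand-in gave no verdict, and I had no direct reading of the load on the board.

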